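Shut the red ball valve on the fittings bench

TASK

Two brass ball valves stand on the fittings counter, both open, with their levers roughly along the pipe. Shut the red-handled one: push its lever clockwise (seen from above) through its quarter turn, until it is square across the pipe and right against its end stop, then let go and back off. Leave the lever of the blue-handled valve where it is.

Things in the scene. Friction and masses are not known exactly. Their poses are not given: they have to be found in the camera images.
- red_lever (a joint): Angle in rad of the red lever about its upright stem. 0 = open, lever along the pipe; grows clockwise seen from above; 1.571 = shut, lever square across the pipe, at the hard end stop. Starts between 0 and 0.3. A dry hinge that stays where it is left and has no spring; about 3 N pushed sideways at the grip moves it.
- red_stem (a point): Point on the red lever's upright turning axis at grip mid-height, 111 mm above the table; fixed. Brass ball valve on a fixed grey plate 85 x 200 mm. Pipe along y, 220 mm long, nothing of it above 75 mm but the stem and a gauge (48 mm across, 110 mm high) at y = -90 mm. Open lever points along +y, shut lever along +x; z up. Yaw within 26 degrees; red may be left or right of blue.
- red_handle (a point): Centre of the red plastic grip, 80 mm from the turning axis. The grip is a flat horizontal bar 18 mm wide, 14 mm high (104 to 118 mm above the table) and 80 mm long, reaching from 40 to 120 mm from the axis. This frame's y points along the lever away from the stem, x is level across the lever towards the shutting direction, z is up.
- blue_handle (a point): Centre of the blue plastic grip of the other ball valve, which is of the same make and size (no gauge); 80 mm from its own stem, axes as for the red one. This lever is to be left alone.

How it is judged:
By the outcome, as a careful person would: the job done as asked, in the order asked, and still so for the second after the job is handed in, with the robot touching nothing.
It also fails if it takes over 35 s, if anything falls off the work surface, if the arm or the gripper's body presses on something with over 40 N, if the wrist force passes 120 N, or if a joint passes its speed limit or range.

ROBOT

A 7-joint arm with a two-finger parallel gripper is mounted at the origin on the work surface. World frame = base frame: x ahead of the robot, y to its left, z up, the work surface at z = 0. Lengths are in mm, angles in rad, forces in N, time in s.
With the tool pointing down it reaches from about 400 to 900 mm from the base axis. Payload 5.6 kg.
Tool frame: the origin (TCP) lies midway between the tips of the shut fingers; the grasp point (between the pads) lies 19 mm behind it; z points along the fingers, y is the line along which they close (so a half turn about z gives the same grasp; the last joint's range is limited). The gripper opens to 92 mm and grips with 3 to 60 N. Pads are 20 mm wide; open, the fingers measure 128 mm over their backs; the gripper's body (75 mm by 189 mm) begins 69 mm behind the grasp point.
Start: joints at [-1.38, 0.468, -0.012, 1.603, 0.006, 1.071, -0.056], TCP at [150.632, 632.313, 179.392] pointing down, gripper open.
Joint ranges: [-2.53, 2.53], [-0.31, 2.02], [-1.57, 1.55], [0.28, 2.44], [-1.29, 4.43], [0.15, 1.84], [-2.92, 2.92]. Speed limits (rad/s): [2.57, 2.57, 3.14, 3.14, 3.14, 3.14, 3.14].

INTERFACE

Orientations are given as a rotation vector (axis times angle).
In Python, from cell import robot, grip, kin, viewer gives the robot as it stands. Calls block until the motion is done:
- robot.movep(position, orientation): joint-space move of the TCP to a pose.
- robot.servo_line(position, feed=150, rotation=None): straight line of the TCP; rotation=None keeps the orientation; feed is the mean speed in mm/s.
- robot.goto_joints(angles): joint-space move.
- grip(opening, newtons=None): opening from 0.0 (shut) to 1.0 (fully open); newtons is the grip in N (None keeps the last); returns when the fingers have stopped.
- robot.hold(seconds).
- kin.ik(position, orientation): joint angles nearest the present ones, or None.
- robot.observe(): the state.
- viewer.read_camera(name): name is "scene" or "side" or "wrist"; returns the picture (420x560x3 uint8, red, green, blue); there is no depth.
- viewer.camera_info(name): a dict with "camera_matrix" (3x3 intrinsics, pixels), "R" (3x3) and "t" (3): a world point X has camera coordinates R X + t. Camera axes: x right, y down, z forward; pixel columns grow to the right and rows downward; lengths in mm; the calibration is good to about 2 mm. The wrist camera is an equidistant fisheye: a pixel r from the principal point sees the ray r / f radians off the axis. A picture is of the moment at which its call begins: read the wrist's pose just before it. camera_info takes no time and is no camera call; for the wrist camera it gives the pose at the moment of the call.
A pose or a line that the arm cannot do raises robot.IKError and nothing moves.
- robot.job_done(): hands the job in; it is judged then, once.
Trained networks look in the newest picture that a camera, given by its name, has taken for a name from the list of things; names that differ only in an ending like _2 or _b are one class to them, and where a whole thing is asked for, a point or a joint stands for the part that bears it (a point fixed in the world has none). Each returns a list of dicts, best first, with "confidence" (0 to 1); they miss things now and then, are a little off and sometimes report something else, mostly with a low value. They report only what shows in the picture. A call takes as long as a camera call.
- viewer.silhouettes(name, camera): "mask" (420x560 bool, what is visible of it).
- viewer.pinpoint(name, camera): "at" ([x, y, z] in mm, in the coordinates of the camera as it stood for that picture, good to about 4 mm: a listed point, or the origin of a listed thing).
The state is a dict: "t": time; "joints": joint angles; "joint_velocities": joint speeds; "joint_torque": joint torques, N m; "tcp_pos": TCP position; "tcp_rot": TCP orientation; "contact_force": force on the tool from outside, world axes, zero at the start; "wrist_torque": the same for the moment, N m; "grip_width": opening from 0.0 (shut) to 1.0 (fully open); "grip_force": force on a finger pad.
Only numpy, scipy, OpenCV 4.12 (cv2) and the standard library are available. Lean on these libraries where they do the work, as an engineer would, in place of code of your own. Each camera call takes 0.05 s, during which the arm holds its last target. There are 200 camera calls.

## Working session

There is one attempt and no reset: what is moved stays moved. The work goes in short steps, each a Python script; the robot and the scene stay as the last script left them, time stands still between calls to the robot, and variables do not carry over. Pictures are saved under pics/ and viewed, at most 10 in all, crops included, and the job is handed in when it is done.

```bash
mkdir -p pics
cat > h.py <<'E'
import numpy as np, cv2
from cell import robot, grip, kin, viewer
def look(cam,save=None):
    info=viewer.camera_info(cam); im=viewer.read_camera(cam)
    if save: cv2.imwrite('pics/'+save,im[:,:,::-1])
    R=np.array(info['R']);t=np.array(info['t'])
    def w(n): return [(round(d['confidence'],2),np.round(R.T@(np.array(d['at'])-t),1)) for d in viewer.pinpoint(n,cam)[:3]]
    return w
E
python3 - <<'E'
from h import *
for c in ('scene','side'):
    w=look(c,c+'.png')
    for n in ('red_stem','red_handle','blue_handle'): print(c,n,w(n))
o=robot.observe();print(o['t'],o['tcp_rot'])
import cv2
cv2.imwrite('pics/both.png',cv2.resize(np.vstack([cv2.imread('pics/scene.png'),cv2.imread('pics/side.png')]),(400,600)))
E
```

```text
scene red_stem [(0.92, array([524.5, 155.2, 110.3]))]
scene red_handle [(0.96, array([511.9, 232.4, 110. ]))]
scene blue_handle [(0.76, array([ 500.1, -157.8,  117.6]))]
side red_stem [(0.95, array([531.9, 156.2, 113.3]))]
side red_handle [(0.78, array([515.2, 239. , 112.9]))]
side blue_handle [(0.59, array([ 505.8, -159.4,  105.7]))]
0.4 [ 3.66541255e-01  3.12011261e+00 -3.27418333e-04]
```

View pics/scene.png

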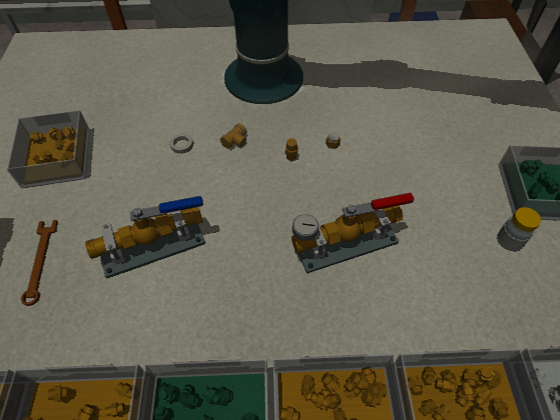

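View pics/side.png

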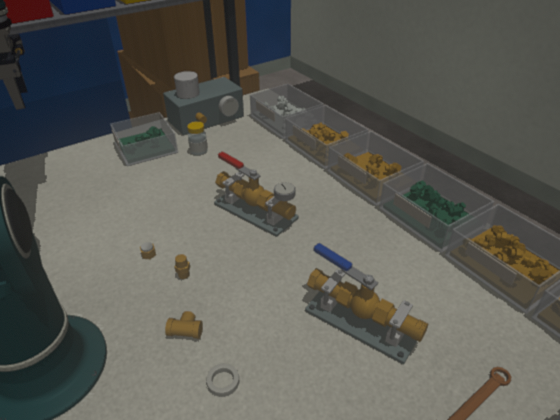

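The scene view shows the red valve on the right: gauge top at about (306,224), stem (350,210), red grip (373–413, 200). The blue valve is on the left and well clear. The side view agrees. Next I estimate the pipe yaw and make the approach.

```bash
cat >> h.py <<'E'
S=np.array([528.,156.])
def pose(th,rad,off,z):
    "lever angle th (world), finger at radius rad, off mm on the ccw side"
    u=np.array([np.cos(th),np.sin(th)]);n=np.array([-u[1],u[0]])
    p=S+rad*u+off*n; a=(th+np.pi/2)/2
    return [p[0],p[1],z],[np.pi*np.cos(a),np.pi*np.sin(a),0.]
E
python3 - <<'E'
from h import *
i=viewer.camera_info('scene');K,R,t=[np.array(i[k]) for k in('camera_matrix','R','t')]
def bp(u,v,z):
    d=R.T@np.linalg.inv(K)@[u,v,1];c=-R.T@t
    return (c+d*(z-c[2])/d[2])[:2]
g=bp(306,224,110);print('gauge',g,'pipe yaw',np.degrees(np.arctan2(*(S-g)[::-1])))
a,b=bp(310,269,6),bp(397,242,6);print('plate',a,b,np.degrees(np.arctan2(*(b-a)[::-1])))
grip(0.0)
th=np.arctan2(80,-15)
robot.movep(*pose(th,85,45,200))
w=look('wrist','wrist.png')
for n in ('red_stem','red_handle'): print(n,w(n))
o=robot.observe();print(o['t'],o['tcp_pos'],o['joints'],o['contact_force'])
E
```

```text
gauge [554.50491323  71.41979458] pipe yaw 107.39943469083208
plate [590.82708929  80.69756537] [537.32618362 260.52764309] 106.56816827505699
red_stem [(0.58, array([527.1, 156. , 113.7]))]
red_handle [(0.86, array([516. , 232.6, 108.7])), (0.28, array([528.4, 155.6, 114. ]))]
3.7583 [467.78217635 232.14609485 199.88982217] [-0.68290891  0.22636739  0.18414764  1.90257349 -0.04848277  1.01704332
  1.27988983] [-0.46355669 -0.25707684  0.50658716]
```

View pics/wrist.png

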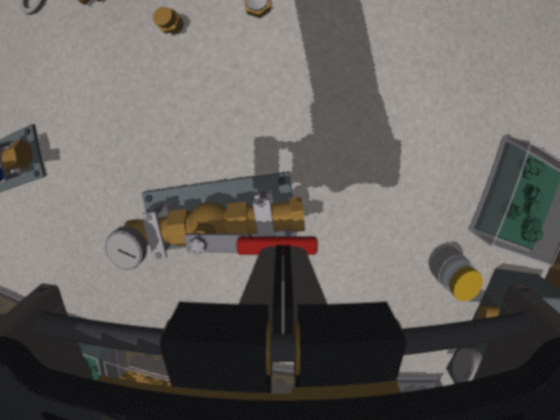

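The wrist view shows the gauge at (126,248), stem (197,243) and red grip (238–316, 245), which agrees with the estimates. The pipe points at about 107°, so shut is at about 17° world. Next comes the guarded push.

```bash
cat > push.py <<'E'
from h import *
th=np.radians(100.)
for d in (100,70,40,17,10):
    q=kin.ik(*pose(np.radians(d),85,19,97)); print(d,None if q is None else np.round(q,2))
robot.servo_line(pose(th,85,45,97)[0],feed=120,rotation=pose(th,85,45,97)[1])
f0=np.array(robot.observe()['contact_force'])
p,r=pose(th,85,24,97); robot.servo_line(p,feed=60,rotation=r)
log=[]
d=100.
while d>8:
    d-= 5 if d>32 else 1
    p,r=pose(np.radians(d),85,19,97); robot.servo_line(p,feed=60 if d>32 else 25,rotation=r)
    o=robot.observe(); f=np.array(o['contact_force'])-f0
    n=np.array([-np.sin(np.radians(d)),np.cos(np.radians(d))]); ft=f[:2]@n
    log.append((d,round(ft,1)))
    if ft>(18 if d<32 else 25): break
print(log); print(o['t'],o['tcp_pos'],f)
E
python3 push.py
```

```text
100 [-0.65  0.4   0.18  1.93 -0.1   0.82  1.32]
70 [-0.68  0.47  0.26  1.83 -0.15  0.86  0.87]
40 [-0.68  0.52  0.34  1.76 -0.22  0.9   0.46]
17 [-0.69  0.56  0.43  1.73 -0.28  0.92  0.16]
10 [-0.69  0.56  0.46  1.73 -0.3   0.92  0.07]
[(95.0, np.float64(1.2)), (90.0, np.float64(-0.0)), (85.0, np.float64(-0.7)), (80.0, np.float64(-0.8)), (75.0, np.float64(-0.5)), (70.0, np.float64(-0.5)), (65.0, np.float64(-0.6)), (60.0, np.float64(0.2)), (55.0, np.float64(0.0)), (50.0, np.float64(1.2)), (45.0, np.float64(-0.2)), (40.0, np.float64(-0.2)), (35.0, np.float64(0.2)), (30.0, np.float64(-0.0)), (29.0, np.float64(-0.2)), (28.0, np.float64(0.0)), (27.0, np.float64(0.4)), (26.0, np.float64(0.5)), (25.0, np.float64(0.2)), (24.0, np.float64(0.2)), (23.0, np.float64(-0.4)), (22.0, np.float64(0.9)), (21.0, np.float64(-0.5)), (20.0, np.float64(0.7)), (19.0, np.float64(-0.0)), (18.0, np.float64(0.2)), (17.0, np.float64(0.1)), (16.0, np.float64(0.3)), (15.0, np.float64(0.1)), (14.0, np.float64(0.5)), (13.0, np.float64(-0.1)), (12.0, np.float64(0.6)), (11.0, np.float64(0.2)), (10.0, np.float64(0.7)), (9.0, np.float64(0.0)), (8.0, np.float64(-0.5))]
14.875 [609.60055237 186.4791685   97.00792383] [ 0.92136491 -0.36098762  0.64035807]
```

Run:
```python
from h import *
for c in ('scene','side'):
    w=look(c,c+'2.png')
    for n in ('red_stem','red_handle'): print(c,n,w(n))
a=cv2.imread('pics/scene2.png')[120:300,250:450];b=cv2.imread('pics/side2.png')[120:300,180:380]
cv2.imwrite('pics/c2.png',cv2.resize(np.hstack([a,b]),(800,360)))
```

```text
scene red_stem [(0.97, array([524.7, 159. , 109.8]))]
scene red_handle []
side red_stem [(0.96, array([527.5, 155.3, 110.2])), (0.42, array([513.1, 236.2, 109.8]))]
side red_handle [(0.94, array([511.6, 234.9, 108.7]))]
```

View pics/c2.png

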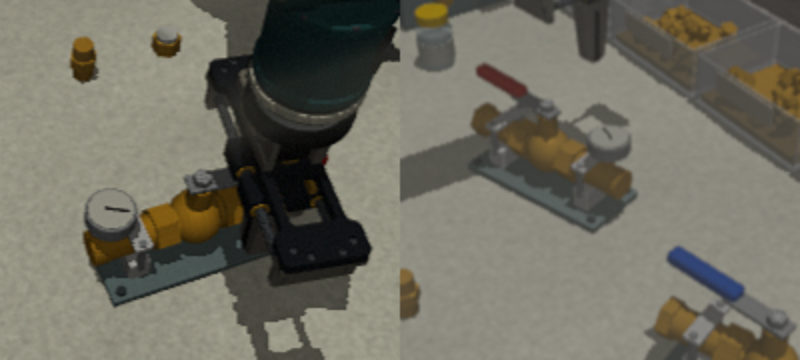

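Run:
```python
from h import *
o=robot.observe();print(o['grip_width'],o['tcp_pos'],o['tcp_rot'],o['joints'])
out=[]
P=np.array(o['tcp_pos'])
for c,s in (('scene',(250,120)),('side',(180,20))):
    i=viewer.camera_info(c);K,R,t=[np.array(i[k]) for k in('camera_matrix','R','t')]
    im=cv2.imread(f'pics/{c}2.png')
    for X,col in ((P,(0,255,0)),(P+[0,0,40],(255,255,0)),(np.array([513,236,111.]),(255,0,255))):
        x=K@(R@X+t);x=x[:2]/x[2];cv2.circle(im,tuple(int(v) for v in x),2,col,-1)
    out.append(im[s[1]:s[1]+200,s[0]:s[0]+200])
w=look('wrist');out.append(cv2.imread('pics/scene.png')[:0])
cv2.imwrite('pics/c3.png',cv2.resize(np.hstack(out[:2]),(800,400)))
```

```text
0.005427926066164799 [609.50765587 186.70210398  96.99692519] [-2.06094589e+00 -2.37103189e+00 -4.16932331e-05] [-0.75424398  0.58181188  0.56219682  1.73177319 -0.37235536  0.93621294
  0.09751083]
```

View pics/c3.png

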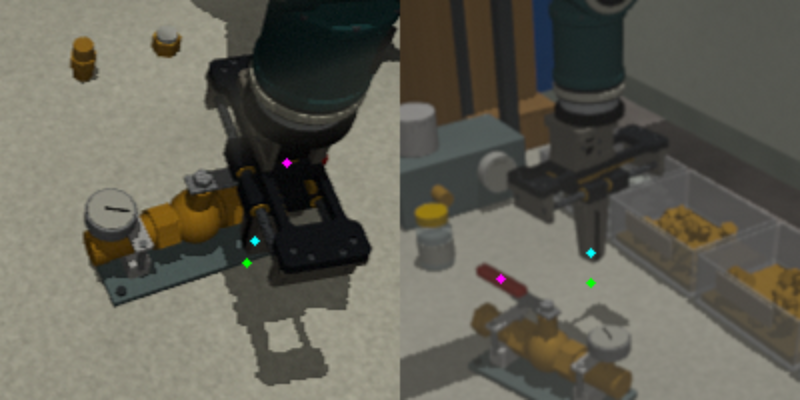

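The picture shows the fingertip about 35 mm above the reported TCP (side crop: tip (592,260), projected TCP (590,283)). So the finger swept over the lever without touching it. I'll go back to the start side and measure the true offset there.

Run:
```python
from h import *
p=robot.observe()['tcp_pos']; robot.servo_line([p[0],p[1],140],feed=150)
robot.movep(*pose(np.radians(100),85,50,140))
robot.servo_line(pose(np.radians(100),85,50,97)[0],feed=150)
out=[];P=np.array(robot.observe()['tcp_pos'])
for c in ('scene','side'):
    w=look(c,c+'4.png'); print(c,w('red_handle'))
    i=viewer.camera_info(c);K,R,t=[np.array(i[k]) for k in('camera_matrix','R','t')]
    im=cv2.imread(f'pics/{c}4.png')
    pr=lambda X:(lambda x:x[:2]/x[2])(K@(R@X+t))
    x0=pr(P).astype(int)-[50,60]; x0=np.maximum(x0,0)
    cr=cv2.resize(im[x0[1]:x0[1]+100,x0[0]:x0[0]+100],(400,400),interpolation=cv2.INTER_NEAREST)
    for h in (0,20,40):
        cv2.circle(cr,tuple(int(v) for v in (pr(P+[0,0,h])-x0)*4),3,(0,255,h*6),-1)
    print(c,x0,pr(P),pr(P+[0,0,40])); out.append(cr)
cv2.imwrite('pics/c4.png',np.hstack(out)); print(P,robot.observe()['t'])
```

```text
scene []
scene [334 126] [384.19272847 186.10145477] [388.10366305 172.81982841]
side [(0.78, array([513.1, 238.2, 109.7]))]
side [163 112] [213.48333608 172.25371415] [211.79783339 157.72857644]
[464.1538835  230.67255784  96.69720843] 17.4167
```

View pics/c4.png

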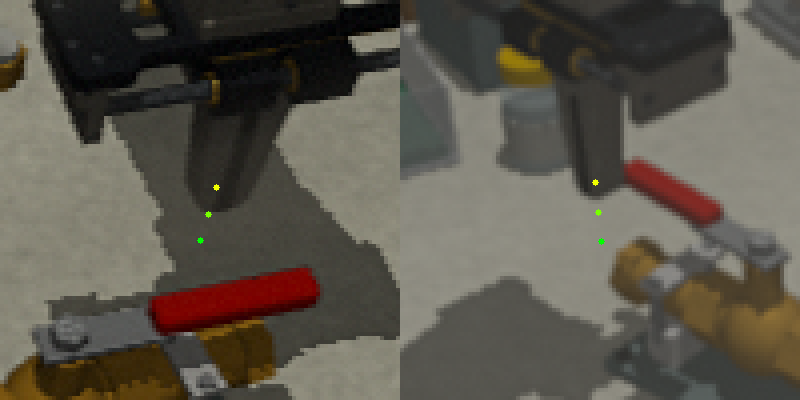

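The real tip is centred at scene (387.8,177.2) and side (212.3,159). I'll triangulate it, correct for the offset and push again with the force guard.

```bash
cat > push2.py <<'E'
from h import *
P=np.array(robot.observe()['tcp_pos']); A=[]
for c,x in (('scene',(387.8,177.2)),('side',(212.3,159.))):
    i=viewer.camera_info(c);A.append((np.array(i['camera_matrix'])@np.c_[i['R'],i['t']],np.array(x)))
T=cv2.triangulatePoints(A[0][0],A[1][0],A[0][1],A[1][1])[:,0];T=T[:3]/T[3]
b=T-P; print('tip offset',b)
assert 22<b[2]<45 and np.hypot(b[0],b[1])<12
z=92-b[2]; th=np.radians(100)
p,r=pose(th,85,50,z); robot.servo_line(p,feed=120,rotation=r)
f0=np.array(robot.observe()['contact_force'])
log=[]
def step(d,off,feed):
    p,r=pose(np.radians(d),85,off,z); robot.servo_line(p,feed=feed,rotation=r)
    o=robot.observe(); f=np.array(o['contact_force'])-f0; a=np.radians(d)
    ft=f[:2]@[-np.sin(a),np.cos(a)]; log.append((d,round(float(ft),1),round(float(f[2]),1))); return ft
d=100.
if step(d,24,80)<15:
    while d>5:
        d-= 6 if d>34 else 1.5
        if step(d,19,80 if d>34 else 30)>15: break
print(log); o=robot.observe(); print(o['t'],o['tcp_pos'])
w=look('side','side5.png');print(w('red_handle'))
cv2.imwrite('pics/c5.png',cv2.resize(cv2.imread('pics/side5.png')[100:250,150:350],(800,600)))
E
python3 push2.py
```

```text
tip offset [ 2.36875862  0.78297779 32.02650239]
[(100.0, 1.1, -0.3), (94.0, 0.0, -0.4), (88.0, -0.2, 0.5), (82.0, -0.3, -0.0), (76.0, 0.4, 0.3), (70.0, 0.1, 0.2), (64.0, 0.3, 0.3), (58.0, -0.6, 0.3), (52.0, 0.2, -0.3), (46.0, 0.1, -0.2), (40.0, 0.4, -0.8), (34.0, 1.0, 0.9), (32.5, 1.9, 0.9), (31.0, 2.3, 0.8), (29.5, 2.3, 0.7), (28.0, 0.3, 0.5), (26.5, 1.8, 0.5), (25.0, 2.2, -0.5), (23.5, 1.7, 0.2), (22.0, 1.5, -0.2), (20.5, 1.8, -0.8), (19.0, 1.2, -0.5), (17.5, 4.0, -0.1), (16.0, 7.7, 2.2), (14.5, 11.0, 2.3), (13.0, 15.4, 2.7)]
25.025 [603.58889765 200.89725349  59.94272968]
[(0.56, array([602.4, 182.2, 110.2]))]
```

View pics/c5.png

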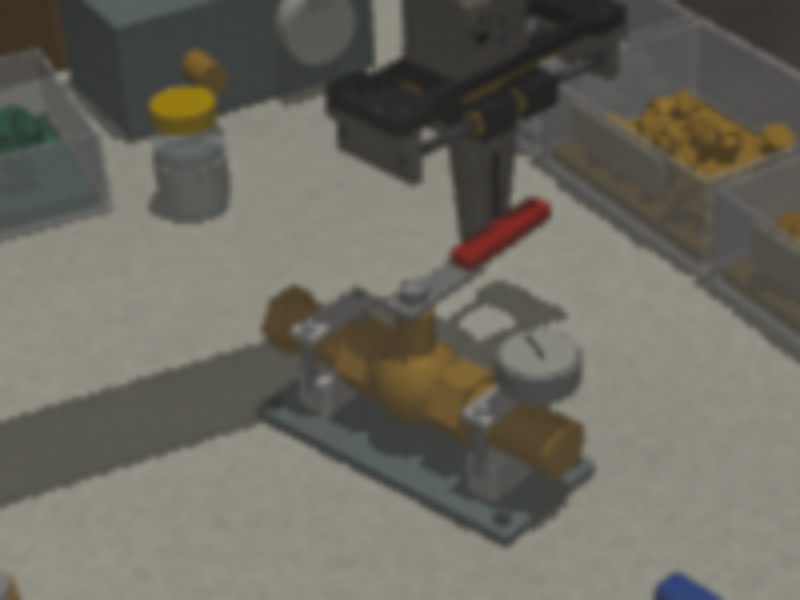

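The lever (side crop, grip from (455,255) to (545,208)) is now square across the pipe. The force climbed steadily from 17.5° on, which means it is on the end stop. Now back off and check.

Run:
```python
from h import *
p,r=pose(np.radians(13),85,55,60); robot.servo_line(p,feed=60)
robot.servo_line([p[0],p[1],150],feed=150)
for c in('scene','side'):
    w=look(c)
    for n in('red_handle','blue_handle'):
        h=w(n);print(c,n,h)
        if n[0]=='r' and h: print(np.degrees(np.arctan2(*(h[0][1][:2]-S)[::-1])))
o=robot.observe();print(o['t'],o['contact_force'])
```

```text
scene red_handle [(0.97, array([601.5, 178.7, 108.6]))]
17.162965358466632
scene blue_handle [(0.58, array([ 500.2, -155.7,  111.9]))]
side red_handle [(0.77, array([604.9, 184.8, 111. ]))]
20.53154588548093
side blue_handle [(0.76, array([ 503.5, -156.3,  107.1]))]
26.925 [ 0.18456979 -0.73499138 -0.65346418]
```

```bash
python3 -c "
from h import *
print(robot.job_done())"
```

```text
the job is handed in; nothing more can be done
None
```

The red valve is shut and handed in at about 27 s: its lever was pushed to the end stop (force rose to about 15 N there) and the gripper backed clear. The blue lever was left alone; the first sweep missed because the real fingertip sits about 32 mm above the reported TCP, so I corrected for that and pushed again.

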